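# Slide the lunchbox between steamer and colander

### The job

The washed blue lunchbox stands on the grey mat. Push it along the shelf top, without gripping, lifting or tipping it, lengthwise through the narrow gap between the bamboo steamer and the upturned colander, and leave it standing wholly on the cork mat on the other side, lengthwise on the mat. Do not shove hard against the steamer or the colander, leave the other kitchenware where it is, and finish clear of everything.

Things in the scene. Friction and masses are not known exactly. Their poses are not given: they have to be found in the camera images.
- lunchbox: Blue plastic lunchbox of two stacked tiers with a lid, a plain upright block 90 mm (own x) by 130 mm (own y, its length) by 84 mm tall, about 0.4 kg, loose; slides when pushed low on its sides. Origin at the centre of its underside, z up. At the start it stands on the grey mat, up to about 40 mm off the middle line of the gap and turned up to about 20 degrees from it.
- steamer: Round bamboo steamer with its woven lid, 240 mm across; straight sides to 63 mm height, domed lid to 87 mm, small handle on top to 102 mm. It does not move. Origin at the centre of its underside. Its own -x axis points across the gap to the colander; its own y axis runs along the gap.
- colander: Stainless colander standing upside down, its rim of 210 mm diameter (8 mm tall) on the shelf top, narrowing to a foot ring at 90 mm height (at 35 mm height 192 mm across, at 60 mm 166 mm). Two loop handles lie flat at its rim along own +y and -y, to 129 mm from the centre. It does not move. Origin at the centre of its underside, axes parallel to the steamer's.
- gap (a point): Middle of the gap between steamer and colander, at surface height. The gap is 98 mm wide there (own x), its narrowest place; own y is the middle line along which the lunchbox goes through. Axes as the steamer's.
- rubber_mat: Flat grey mat, 170 mm (own x) by 200 mm (own y), 1 mm thick, gives no step. Origin at its centre on the surface. It lies on the gap's middle line, 180 mm from the gap's middle, on the side where the lunchbox starts (either side).
- cork_mat: Flat cork mat with dark edge, cork 140 mm (own x) by 180 mm (own y, its length), 1 mm thick, gives no step: the lunchbox slides onto it freely. Origin at its centre on the surface, axes parallel to the steamer's. It lies on the gap's middle line, 180 mm from the gap's middle, on the side opposite to the grey mat.
- peg: Wooden clothes peg with steel spring, 72 x 11 x 10 mm, lying on the shelf top; leave alone. Origin at the centre of its underside.
- mug: White mug, 80 mm across, 90 mm tall; leave alone. Origin at the centre of its underside.
- spice_jar: Amber spice jar, 44 mm across, 95 mm tall; leave alone. Origin at the centre of its underside.
- tea_tin: Green tea tin, 72 mm across, 110 mm tall; leave alone. Origin at the centre of its underside.
- bowl: Blue bowl, 110 mm across, 50 mm tall; leave alone. Origin at the centre of its underside.
There are look-alikes about, which are no part of the job. Of the things that look like the steamer, the larger one is meant. There is more than one size of the lunchbox; the job needs the smaller.

How it is judged:
By the outcome, as a careful person would: the job done as asked, in the order asked, and still so for the second after the job is handed in, with the robot touching nothing.
It also fails if it takes over 61 s, if anything falls off the work surface, if the arm or the gripper's body presses on something with over 40 N, if the wrist force passes 120 N, or if a joint passes its speed limit or range.

### The arm

A 7-joint arm with a two-finger parallel gripper is mounted at the origin on the work surface. World frame = base frame: x ahead of the robot, y to its left, z up, the work surface at z = 0. Lengths are in mm, angles in rad, forces in N, time in s.
With the tool pointing down it reaches from about 425 to 825 mm from the base axis. Payload 3.6 kg.
Tool frame: the origin (TCP) lies midway between the tips of the shut fingers; the grasp point (between the pads) lies 19 mm behind it; x points along the fingers, y is the direction in which the jaws open and shut, and the axes are right-handed (so a half turn about x gives the same grasp; the last joint's range is limited). The gripper opens to 85 mm and grips with 20 to 120 N. Pads are 22 mm wide; open, the fingers measure 114 mm over their backs; the gripper's body (76 mm by 85 mm) begins 54 mm behind the grasp point. The pads swing forward as they close: fully open they stand 13 mm farther back than shut.
Start: joints at [1.321, 0.615, -0.013, 1.423, 0.008, 1.103, -0.04], TCP at [144.273, -633.757, 231.297] pointing down, gripper open.
Joint ranges: [-3.12, 3.12], [-0.3, 2.06], [-1.34, 1.32], [0.26, 2.42], [-1.36, 4.5], [0.01, 1.98], [-2.84, 2.84]. Speed limits (rad/s): [2.79, 2.79, 3.14, 3.14, 3.14, 3.14, 3.14].

### API

Orientations are given as a unit quaternion [w, x, y, z].
In Python, from station import telemetry, vision, robot gives the robot as it stands. The module is installed in compiled form; this text tells all that it offers.
- The arm moves only by the tool move_arm, never from a script. Its argument "deltas" is a list of rows, each a list of 3 entries, a list of its own where there are three numbers: the shift along the tool's x, y, z in m, then the turn, a rotation vector about the tool's x, y, z in rad, then the closure in counts, from 0 (fully open) to 255 (shut). In form: [[[dx, dy, dz], [wx, wy, wz], grip], ...]. A call has 1 to 12 rows; each row shifts and turns the pose as measured when the row begins, along the tool's axes as they then stand; what a row does not reach is not made up. A row lasts 1/8 s, in which the tool goes at most 62.5 mm and 10.7 degrees, less where a joint would pass 70% of its speed; a pose out of reach is approached as far as the arm can. A call with a gripper value outside its range is refused whole. The fingers move at their own pace and stop on an object; the grip force is fixed at half the most. Time passes only in rows, so rows that do not move let the fingers close. It gives the time, the measured TCP pose, the force and the opening at its end, in the units of the state.
- telemetry.read_state(): the state, without advancing time (a new reading comes with each control period).
- vision.grab_frame(name): name is "scene" or "top"; returns the picture (384x512x3 uint8, red, green, blue); there is no depth.
- vision.camera_params(name): a dict with "fx", "fy", "cx", "cy" (pixels), "R" (3x3) and "t" (3): a world point X has camera coordinates R X + t. Camera axes: x right, y down, z forward; pixel columns grow to the right and rows downward; lengths in mm; the calibration is good to about 2 mm. A picture is of the moment at which its call begins. camera_params takes no time and is no camera call.
- robot.hand_in(): hands the job in, once; it reports no verdict.
The state is a dict: "time_s": time; "joints": joint angles; "joint_velocities": joint speeds; "joint_torque": joint torques, N m; "tool_pos": TCP position; "tool_rot": TCP orientation; "contact_force": force on the tool from outside, world axes, zero at the start; "wrist_torque": the same for the moment, N m; "finger_gap": finger opening in mm.
Only numpy, scipy, OpenCV 4.12 (cv2) and the standard library are available. Lean on these libraries where they do the work, as an engineer would, in place of code of your own. Each camera call takes 0.05 s, during which the arm holds its last target. There are 200 camera calls.

## Working session

There is one attempt and no reset: what is moved stays moved. The work goes in short steps, Python scripts to look and compute and a tool call to move; the robot and the scene stay as the last step left them, time stands still between calls to the robot, and variables do not carry over. Pictures are saved under pics/ and viewed, about 8 in all and at most 12, crops included, and the job is handed in when it is done.

Besides the shell and the picture viewer there is one more tool, called after "Request:" by a JSON object that holds its "method" and its "body". move_arm: Moves the arm, as the interface text tells. Its arguments: {"type":"object","properties":{"deltas":{"type":"array"}},"required":["deltas"]}

```bash
mkdir -p pics; python3 - <<'E'
from station import telemetry, vision, robot
import cv2
for n in("top","scene"):
    cv2.imwrite(f"pics/{n}0.png",cv2.cvtColor(vision.grab_frame(n),cv2.COLOR_RGB2BGR))
    p=vision.camera_params(n);print(n,{k:(v.tolist() if hasattr(v,'tolist') else v) for k,v in p.items()})
s=telemetry.read_state();print(s['time_s'],s['tool_pos'],s['tool_rot'],s['finger_gap'])
E
```

```text
top {'fx': 433.6621721073759, 'fy': 433.6621721073759, 'cx': 257.6307937956377, 'cy': 187.83300308754042, 'R': [[0.0017728348304754352, -0.9998338991783672, -0.018139214714162518], [-0.9984927783073966, -0.0007748515559139693, -0.0548777848773356], [0.054854614433433764, 0.018209164144708412, -0.9983283015203519]], 't': [21.81683817364281, 564.510349530887, 1302.2628718421001]}
scene {'fx': 452.55584486278406, 'fy': 452.55584486278406, 'cx': 256.6886301085763, 'cy': 192.7724121633669, 'R': [[0.22738169863304408, 0.973590526348011, 0.020470714011830416], [0.6744966560800961, -0.14229646987129593, -0.7244349353799386], [-0.7023900797018134, 0.1785306743043616, -0.6890391674418153]], 't': [-130.5232374462171, -324.90138207225596, 1795.8284640772033]}
0.1 [ 144.11451467 -633.11310968  230.22523492] [-0.07814281 -0.70257877 -0.07980381  0.70278597] 85.3685851796479
```

View pics/top0.png

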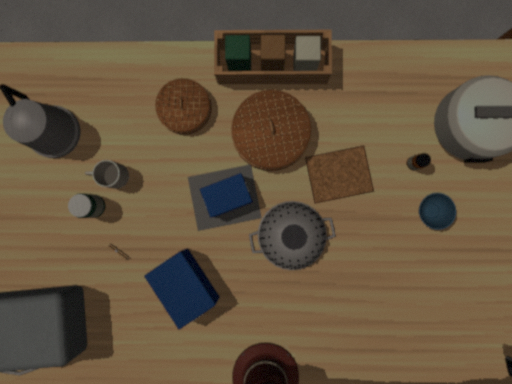

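View pics/scene0.png

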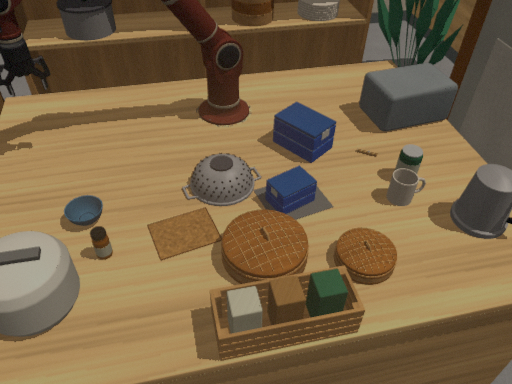

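Candidates in the top view: the lunchbox could be the small blue block (228,196) or the big one (182,288), so I take the small one, which is on the grey mat. The steamer could be (272,130) or (183,106), so I take the larger, (272,130). The colander is at (294,236), the cork mat at (340,173) and the grey mat at (225,197).

```bash
cat > h.py <<'E'
from station import telemetry, vision
import cv2, numpy as np
P={n:vision.camera_params(n) for n in("top","scene")}
def ray(uv,z,n="top"):
    p=P[n];R=np.array(p['R']);t=np.array(p['t']);c=-R.T@t
    d=R.T@np.array([(uv[0]-p['cx'])/p['fx'],(uv[1]-p['cy'])/p['fy'],1]);return (c+d*(z-c[2])/d[2])[:2]
def proj(X,n="top"):
    p=P[n];c=np.array(p['R'])@np.array(X,float)+p['t'];return np.array([p['fx']*c[0]/c[2]+p['cx'],p['fy']*c[1]/c[2]+p['cy']])
def grab(n,name=None):
    im=cv2.cvtColor(vision.grab_frame(n),cv2.COLOR_RGB2BGR)
    if name: cv2.imwrite(f"pics/{name}.png",im)
    return im
E
python3 - <<'E'
from h import *
im=cv2.imread("pics/top0.png")
c=cv2.resize(im[80:280,175:385],None,fx=3.8,fy=3,interpolation=cv2.INTER_CUBIC)
c=cv2.resize(im[85:275,180:385],None,fx=3.1,fy=3.1,interpolation=cv2.INTER_CUBIC)
cv2.imwrite("pics/crop0.png",cv2.convertScaleAbs(c,alpha=1.6))
for u in[(272,130),(228,196),(294,236),(340,173),(225,197)]:
    print(u,ray(u,0),im[u[1],u[0]],cv2.cvtColor(im[u[1]:u[1]+1,u[0]:u[0]+1],cv2.COLOR_BGR2HSV)[0,0])
hsv=cv2.cvtColor(im,cv2.COLOR_BGR2HSV)
for u in [(200,215),(200,188),(258,205),(228,190),(235,208),(320,190),(400,260),(360,160)]: print(u,hsv[u[1],u[0]])
E
```

```text
(272, 130) [744.71458499 -21.35705859] [44 66 92] [ 14 133  92]
(228, 196) [540.11406651 113.93901992] [71 44 23] [107 172  71]
(294, 236) [418.19740349 -88.45990678] [42 43 45] [10 17 45]
(340, 173) [ 611.15581847 -230.05989317] [41 66 96] [ 14 146  96]
(225, 197) [537.02624786 123.16311306] [71 43 24] [108 169  71]
(200, 215) [11 29 70]
(200, 188) [112  45  62]
(258, 205) [12 59 43]
(228, 190) [108 174  72]
(235, 208) [114 146  42]
(320, 190) [ 14 140  95]
(400, 260) [ 17 116 121]
(360, 160) [ 14 141  87]
```

View pics/crop0.png

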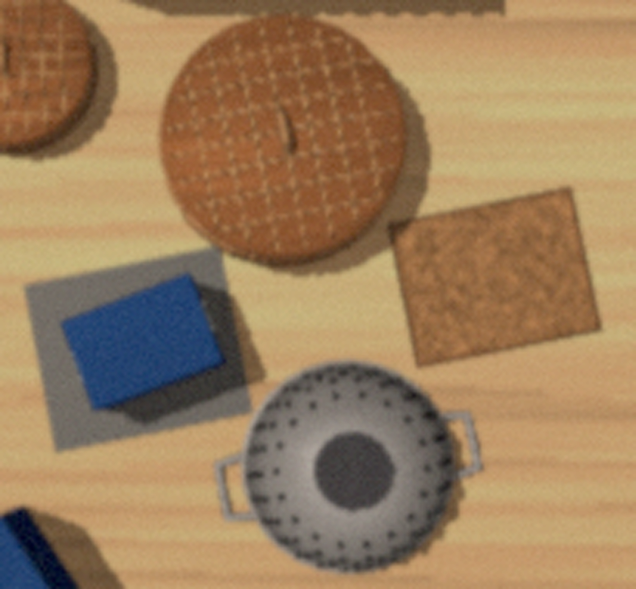

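```bash
cat >> h.py <<'E'
def boxpose(im,near,z=84,r=None):
    """lid quad from top face blue: fit min-area rect in world plane"""
    hsv=cv2.cvtColor(im,cv2.COLOR_BGR2HSV)
    m=cv2.inRange(hsv,(100,120,56),(118,255,255))
    n,l,s,c=cv2.connectedComponentsWithStats(m)
    i=min((k for k in range(1,n) if s[k,4]>150),key=lambda k:np.hypot(*(c[k]-near)))
    cs,_=cv2.findContours((l==i).astype(np.uint8),cv2.RETR_EXTERNAL,cv2.CHAIN_APPROX_NONE)
    pts=max(cs,key=len)[:,0]
    w=np.array([ray(p,z) for p in pts],np.float32)
    w2=np.array([ray(p,z) for p in np.argwhere(l==i)[:,::-1]])
    (c0,sz,a)=cv2.minAreaRect(w)
    if sz[0]<sz[1]: a+=90
    return w2.mean(0),c0,sz,((a+90)%180)-90   # long axis angle in world deg
E
python3 - <<'E'
from h import *
o=lambda q:np.array([ray((x/3.1+180-.34,y/3.1+85-.34),z) for x,y,z in q])
ck=o([(389,226,0),(571,188,0),(601,328,0),(418,366,0)])
gr=o([(25,286,0),(220,248,0),(250,411,0),(56,451,0)])
bx=o([(62,322,84),(192,275,84),(224,363,84),(95,409,84)])
for q in(ck,gr,bx):
    print(q.mean(0).round(1),[round(np.hypot(*(q[i]-q[i-1])),1) for i in range(4)],[round(np.degrees(np.arctan2(*(q[b]-q[a])[::-1])),1) for a,b in((0,1),(3,2),(0,3),(1,2))])
d=ck.mean(0)-gr.mean(0);print("gap",(ck.mean(0)+gr.mean(0))/2,np.hypot(*d),np.degrees(np.arctan2(d[1],d[0])))
col=o([(354,471,90)])[0]; print("col foot",col)
st=o([(161,138,63),(407,130,63),(283,13,63),(292,267,63)]);print("st",st)
print(boxpose(cv2.imread("pics/top0.png"),(228,196)))
E
```

```text
[ 608.2 -227.7] [np.float64(141.8), np.float64(184.5), np.float64(141.9), np.float64(184.3)] [np.float64(-78.2), np.float64(-78.2), np.float64(-168.6), np.float64(-168.7)]
[536.6 126.1] [np.float64(166.9), np.float64(198.0), np.float64(164.6), np.float64(196.0)] [np.float64(-78.9), np.float64(-78.3), np.float64(-168.8), np.float64(-169.5)]
[539.9 112.8] [np.float64(86.7), np.float64(128.8), np.float64(87.3), np.float64(127.1)] [np.float64(-70.0), np.float64(-70.3), np.float64(-158.7), np.float64(-159.9)]
gap [572.3975831 -50.8118539] 360.9135455131417 -78.54595907560693
col foot [421.51067769 -82.15837617]
st [[ 735.42119554   98.93097271]
 [ 742.6940663  -135.12077049]
 [ 855.87466252  -17.30982378]
 [ 612.00660848  -25.84669569]]
(array([540.35615909, 114.3260962 ]), (540.3314208984375, 114.39746856689453), (85.88877868652344, 126.30799865722656), -68.7646369934082)
```

```bash
cat >> h.py <<'E'
from scipy.spatial.transform import Rotation as Ro
G=np.array([572.4,-51.0]);A=np.radians(-78.5);U=np.array([np.cos(A),np.sin(A)]);N=np.array([-U[1],U[0]])
def sl(p): d=np.array(p[:2])-G; return d@U,d@N
def xy(s,l): return G+s*U+l*N
def rot(q): q=np.array(q);return Ro.from_quat(q[[1,2,3,0]])
def down(yaw): # tool x down, tool y at yaw(deg)
    a=np.radians(yaw);x=np.array([0,0,-1.]);y=np.array([np.cos(a),np.sin(a),0]);return Ro.from_matrix(np.c_[x,y,np.cross(x,y)])
def plan(wps,grip,step=55,ang=9):
    """wps: (x,y,z,yaw)"""
    s=telemetry.read_state();p=np.array(s['tool_pos']);R=rot(s['tool_rot']);out=[]
    for w in wps:
        T=np.array(w[:3],float);RT=down(w[3])
        d=(R.inv()*RT).magnitude()
        n=int(max(1,np.ceil(np.linalg.norm(T-p)/step),np.ceil(np.degrees(d)/ang)))
        rv=(R.inv()*RT).as_rotvec();p0,R0=p,R
        for k in range(n):
            t=p0+(T-p0)*(k+1)/n
            out.append([(R.inv().apply(t-p)/1000).round(3).tolist(),(rv/n).round(3).tolist(),grip])
            p=t;R=R0*Ro.from_rotvec(rv*(k+1)/n)
    for i in range(0,len(out),12): print(str(out[i:i+12]).replace("-0.0,","0,").replace("0.0,","0,"))
def st():
    s=telemetry.read_state();m=rot(s['tool_rot']).as_matrix()
    print("t%.1f"%s['time_s'],np.round(s['tool_pos'],1),"sl",np.round(sl(s['tool_pos']),1),"yaw_y %.1f"%np.degrees(np.arctan2(m[1,1],m[0,1])),"tz",m[:,2].round(2),"F",np.round(s['contact_force'],1),"gap %.0f"%s['finger_gap'],np.round(s['joints'],2))
E
python3 - <<'E'
from h import *
st();print("N yaw",np.degrees(np.arctan2(N[1],N[0])))
print(sl((540.1,113.5)),xy(-272,0))
plan([(400,-480,230,11.5),(560,-200,230,11.5),(*xy(-272,0),230,11.5)],110)
print(); plan([(400,-480,230,-168.5),(560,-200,230,-168.5),(*xy(-272,0),230,-168.5)],110)
E
```

```text
t0.1 [ 144.1 -633.1  230.2] sl [ 485.  -535.7] yaw_y -77.2 tz [-0.98 -0.22  0.  ] F [1.1 0.2 0.5] gap 85 [ 1.32  0.62 -0.01  1.42  0.01  1.1  -0.04]
N yaw 11.500000000000002
(np.float64(-167.63719819180193), np.float64(1.1444572523761858)) [518.17192184 215.53951966]
[[[0, -0.009, -0.028], [-0.155, 0, 0.0], 110], [[0, -0.005, -0.029], [-0.155, 0, 0.0], 110], [[0, 0, -0.03], [-0.155, 0, 0.0], 110], [[0, 0.004, -0.029], [-0.155, 0, 0.0], 110], [[0, 0.009, -0.028], [-0.155, 0, 0.0], 110], [[0, 0.013, -0.027], [-0.155, 0, 0.0], 110], [[0, 0.017, -0.024], [-0.155, 0, 0.0], 110], [[0, 0.021, -0.021], [-0.155, 0, 0.0], 110], [[0, 0.024, -0.018], [-0.155, 0, 0.0], 110], [[0, 0.026, -0.014], [-0.155, 0, 0.0], 110], [[0, 0.035, -0.04], [0, 0, 0.0], 110], [[0, 0.035, -0.04], [0, 0, 0.0], 110]]
[[[0, 0.035, -0.04], [0, 0, 0.0], 110], [[0, 0.035, -0.04], [0, 0, 0.0], 110], [[0, 0.035, -0.04], [0, 0, 0.0], 110], [[0, 0.035, -0.04], [0, 0, 0.0], 110], [[0, 0.005, -0.052], [0, 0, 0.0], 110], [[0, 0.005, -0.052], [0, 0, 0.0], 110], [[0, 0.005, -0.052], [0, 0, 0.0], 110], [[0, 0.005, -0.052], [0, 0, 0
[... 533 characters left out ...]
0, -0.027, -0.003], [0.145, 0, 0.0], 110], [[0, -0.027, 0.001], [0.145, 0, 0.0], 110], [[0, -0.027, 0.005], [0.145, 0, 0.0], 110], [[0, -0.035, 0.04], [0, 0, -0.0], 110]]
[[[0, -0.035, 0.04], [0, 0, -0.0], 110], [[0, -0.035, 0.04], [0, 0, -0.0], 110], [[0, -0.035, 0.04], [0, 0, -0.0], 110], [[0, -0.035, 0.04], [0, 0, -0.0], 110], [[0, -0.035, 0.04], [0, 0, -0.0], 110], [[0, -0.005, 0.052], [0, 0, -0.0], 110], [[0, -0.005, 0.052], [0, 0, -0.0], 110], [[0, -0.005, 0.052], [0, 0, -0.0], 110], [[0, -0.005, 0.052], [0, 0, -0.0], 110], [[0, -0.005, 0.052], [0, 0, -0.0], 110], [[0, -0.005, 0.052], [0, 0, -0.0], 110], [[0, -0.005, 0.052], [0, 0, -0.0], 110]]
[[[0, -0.005, 0.052], [0, 0, -0.0], 110]]
```

Request:
{"method": "move_arm", "body": {"deltas": [[[0, -0.009, -0.028], [-0.155, 0, 0], 110], [[0, -0.005, -0.029], [-0.155, 0, 0], 110], [[0, 0, -0.03], [-0.155, 0, 0], 110], [[0, 0.004, -0.029], [-0.155, 0, 0], 110], [[0, 0.009, -0.028], [-0.155, 0, 0], 110], [[0, 0.013, -0.027], [-0.155, 0, 0], 110], [[0, 0.017, -0.024], [-0.155, 0, 0], 110], [[0, 0.021, -0.021], [-0.155, 0, 0], 110], [[0, 0.024, -0.018], [-0.155, 0, 0], 110], [[0, 0.026, -0.014], [-0.155, 0, 0], 110], [[0, 0.035, -0.04], [0, 0, 0], 110], [[0, 0.035, -0.04], [0, 0, 0], 110]]}}

```text
time_s: 1.6
tool_pos: [444.5, -376.1, 222.1]
tool_rot: [0.551, 0.437, 0.563, -0.435]
contact_force: [0.6, 0.3, 0.4]
finger_gap: 48.6
```

```bash
python3 - <<'E'
from h import *
st();plan([(560,-200,230,11.5),(*xy(-275,2),230,11.5)],110)
E
```

```text
t1.6 [ 444.5 -376.1  222.1] sl [ 293.1 -190.2] yaw_y 13.9 tz [ 0.24 -0.97 -0.01] F [0.6 0.3 0.4] gap 49 [ 0.95  0.56 -0.46  1.62  0.27  1.05  0.66]
[[[-0.002, 0.039, -0.036], [0.01, -0.004, 0.002], 110], [[-0.002, 0.038, -0.036], [0.01, -0.004, 0.002], 110], [[-0.002, 0.038, -0.037], [0.01, -0.004, 0.002], 110], [[-0.002, 0.037, -0.037], [0.01, -0.004, 0.002], 110], [[0, 0.005, -0.052], [0, 0, 0.0], 110], [[0, 0.005, -0.052], [0, 0, 0.0], 110], [[0, 0.005, -0.052], [0, 0, 0.0], 110], [[0, 0.005, -0.052], [0, 0, 0.0], 110], [[0, 0.005, -0.052], [0, 0, 0.0], 110], [[0, 0.005, -0.052], [0, 0, 0.0], 110], [[0, 0.005, -0.052], [0, 0, 0.0], 110], [[0, 0.005, -0.052], [0, 0, 0.0], 110]]
```

Request:
{"method": "move_arm", "body": {"deltas": [[[-0.002, 0.039, -0.036], [0.01, -0.004, 0.002], 110], [[-0.002, 0.038, -0.036], [0.01, -0.004, 0.002], 110], [[-0.002, 0.038, -0.037], [0.01, -0.004, 0.002], 110], [[-0.002, 0.037, -0.037], [0.01, -0.004, 0.002], 110], [[0, 0.005, -0.052], [0, 0, 0], 110], [[0, 0.005, -0.052], [0, 0, 0], 110], [[0, 0.005, -0.052], [0, 0, 0], 110], [[0, 0.005, -0.052], [0, 0, 0], 110], [[0, 0.005, -0.052], [0, 0, 0], 110], [[0, 0.005, -0.052], [0, 0, 0], 110], [[0, 0.005, -0.052], [0, 0, 0], 110], [[0, 0.005, -0.052], [0, 0, 0], 110]]}}

```text
time_s: 3.1
tool_pos: [516.9, 233.3, 225.2]
tool_rot: [0.545, 0.446, 0.548, -0.451]
contact_force: [0.5, -0.5, 0.1]
finger_gap: 48.6
```

```bash
python3 - <<'E'
from h import *
st();plan([(*xy(-277,2),200,11.5),(*xy(-277,2),30,11.5),(*xy(-277,2),24,11.5)],110,step=50)
E
```

```text
t3.1 [516.9 233.3 225.2] sl [-289.7    2.3] yaw_y 11.3 tz [ 0.2  -0.98  0.  ] F [ 0.5 -0.5  0.1] gap 49 [-0.16  0.53 -0.48  1.66  0.27  1.02 -0.53]
[[[0.025, 0, 0.013], [-0.004, 0, 0.008], 110], [[0.043, 0, -0.0], [0, 0, -0.0], 110], [[0.043, 0, -0.0], [0, 0, -0.0], 110], [[0.043, 0, -0.0], [0, 0, -0.0], 110], [[0.042, 0, -0.0], [0, 0, -0.0], 110], [[0.006, 0, -0.0], [0, 0, 0.0], 110]]
```

Request:
{"method": "move_arm", "body": {"deltas": [[[0.025, 0, 0.01], [0, 0, 0.008], 110], [[0.043, 0, 0], [0, 0, 0], 110], [[0.043, 0, 0], [0, 0, 0], 110], [[0.043, 0, 0], [0, 0, 0], 110], [[0.03, 0, 0], [0, 0, 0], 110], [[0.006, 0, 0], [0, 0, 0], 110], [[0, 0, 0], [0, 0, 0], 110]]}}

```text
time_s: 3.98
tool_pos: [516.8, 232.2, 29.7]
tool_rot: [0.548, 0.446, 0.55, -0.444]
contact_force: [-0.6, -0.3, -0.3]
finger_gap: 48.4
```

```bash
python3 - <<'E'
from h import *
st()
E
```

```text
t4.0 [516.8 232.2  29.7] sl [-288.6    2. ] yaw_y 12.0 tz [ 0.21 -0.98 -0.  ] F [-0.6 -0.3 -0.3] gap 48 [-0.24  0.78 -0.35  1.85  0.44  0.59 -0.66]
```

Request:
{"method": "move_arm", "body": {"deltas": [[[0.007, 0, 0.01], [0.009, 0, 0], 110], [[0, 0, 0.01], [0, 0, 0], 110], [[0, 0, 0.008], [0, 0, 0], 110], [[0, 0, 0.008], [0, 0, 0], 110], [[0, 0, 0.008], [0, 0, 0], 110], [[0, 0, 0.008], [0, 0, 0], 110], [[0, 0, 0.008], [0, 0, 0], 110], [[0, 0, 0.006], [0, 0, 0], 110], [[0, 0, 0], [0, 0, 0], 110]]}}

```text
time_s: 5.1
tool_pos: [534.2, 166.2, 26.2]
tool_rot: [0.547, 0.453, 0.547, -0.442]
contact_force: [-0.3, 0.1, 0.4]
finger_gap: 48.4
```

```bash
python3 - <<'E'
from h import *
st(); im=grab("top","top1"); b=boxpose(im,(235,196)); print(b,sl(b[0]),sl(b[1]))
c=cv2.resize(im[85:275,180:385],None,fx=3.1,fy=3.1,interpolation=cv2.INTER_CUBIC)
cv2.imwrite("pics/crop1.png",cv2.convertScaleAbs(c,alpha=1.6))
E
```

```text
t5.1 [534.2 166.2  26.2] sl [-220.4    5.9] yaw_y 11.4 tz [ 0.2  -0.98 -0.01] F [-0.3  0.1  0.4] gap 48 [-0.11  0.78 -0.35  1.88  0.46  0.55 -0.57]
(array([565.22152574,  73.70061409]), (557.6497192382812, 83.5584945678711), (62.002723693847656, 114.73831939697266), -79.64977741241455) (np.float64(-123.62837001347968), np.float64(17.8269395842142)) (np.float64(-134.79792605118217), np.float64(12.37248460178258))
```

View pics/crop1.png

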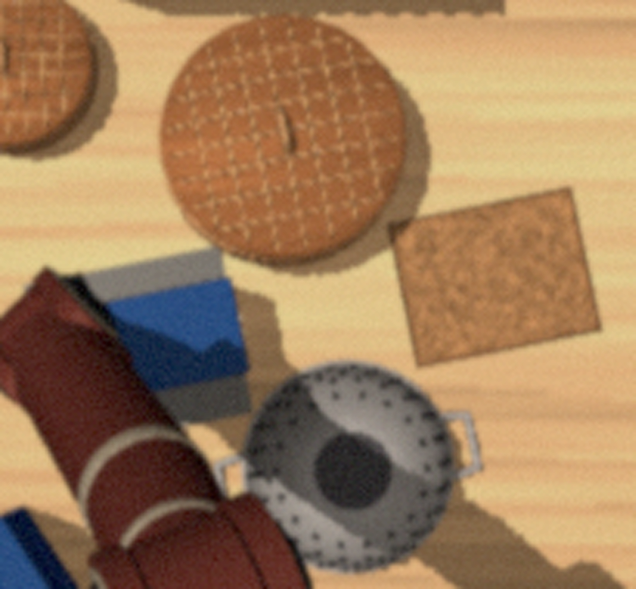

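```bash
python3 - <<'E'
from h import *
o=lambda x,y:ray((x/3.1+180-.34,y/3.1+85-.34),84)
a,b=o(232,279),o(249,370)
print(sl(a),sl(b),sl((a+b)/2))
# subpixel: side edges on column profiles
im=cv2.imread("pics/top1.png")
for n,dv in(("steamer side",1),("colander side",-1)):
    pass
hsv=cv2.cvtColor(im,cv2.COLOR_BGR2HSV)
for s in (-140,-130,-120,-110,-100):
    r=[]
    for l in np.arange(-70,70,1.0):
        u=proj([*xy(s,l),84]);v=cv2.getRectSubPix(im,(1,1),(float(u[0]),float(u[1])))[0,0].astype(int);r.append(v[0]-v[2])
    r=np.array(r);k=np.where(r>12)[0];print(s,k.min()-70,k.max()-70,(k.min()+k.max())/2-70)
E
```

```text
(np.float64(-74.5024313303369), np.float64(42.103255878031725)) (np.float64(-75.7468537837428), np.float64(-44.044521998540766)) (np.float64(-75.12464255703986), np.float64(-0.9706330602545177))
-140 -45 45 0.0
-130 -45 45 0.0
-120 -45 45 0.0
-110 -46 45 -0.5
-100 -45 45 0.0
```

Request:
{"method": "move_arm", "body": {"deltas": [[[0.001, 0, 0.007], [0, 0, 0], 110], [[0, 0, 0.008], [0, 0, 0], 110], [[0, 0, 0.008], [0, 0, 0], 110], [[0, 0, 0.008], [0, 0, 0], 110], [[0, 0, 0.008], [0, 0, 0], 110], [[0, 0, 0.006], [0, 0, 0], 110], [[0, 0, 0], [0, 0, 0], 110]]}}

```text
time_s: 6.02
tool_pos: [543.3, 121.8, 25.1]
tool_rot: [0.547, 0.453, 0.548, -0.441]
contact_force: [0.1, 2.5, 0.1]
finger_gap: 48.7
```

```bash
cat >> h.py <<'E'
def edges(im,ss):
    out=[]
    def prof(pts):
        return np.array([int(v[0])-int(v[2]) for v in (cv2.getRectSubPix(im,(1,1),tuple(map(float,proj([*p,84]))))[0,0] for p in pts)])
    L=np.arange(-70,70,.5);S=np.arange(-200,300,.5)
    for s in ss:
        k=np.where(prof([xy(s,l) for l in L])>12)[0]; print("s",s,"l",(L[k.min()],L[k.max()],(L[k.min()]+L[k.max()])/2) if len(k) else None)
    for l in (-35,-20,0,20,35):
        k=np.where(prof([xy(s,l) for s in S])>12)[0]; print("l",l,"s",(S[k.min()],S[k.max()]) if len(k) else None)
E
python3 - <<'E'
from h import *
st(); im=grab("top","top2"); edges(im,(-90,-75,-60,-50,-35))
E
```

```text
t6.0 [543.3 121.8  25.1] sl [-175.1    5.9] yaw_y 11.5 tz [ 0.2  -0.98 -0.01] F [0.1 2.5 0.1] gap 49 [-0.02  0.78 -0.37  1.89  0.48  0.55 -0.5 ]
s -90 l (np.float64(-45.0), np.float64(45.5), np.float64(0.25))
s -75 l (np.float64(-43.0), np.float64(43.5), np.float64(0.25))
s -60 l (np.float64(-42.5), np.float64(43.5), np.float64(0.5))
s -50 l (np.float64(-42.5), np.float64(43.5), np.float64(0.5))
s -35 l (np.float64(-41.5), np.float64(45.0), np.float64(1.75))
l -35 s (np.float64(-115.5), np.float64(-32.5))
l -20 s (np.float64(-121.5), np.float64(-32.5))
l 0 s (np.float64(-130.0), np.float64(-31.5))
l 20 s (np.float64(-134.0), np.float64(-31.5))
l 35 s (np.float64(-139.5), np.float64(-32.5))
```

Request:
{"method": "move_arm", "body": {"deltas": [[[0, 0, 0.007], [0, 0, 0], 110], [[0, 0, 0.008], [0, 0, 0], 110], [[0, 0, 0.008], [0, 0, 0], 110], [[0, 0, 0.008], [0, 0, 0], 110], [[0, 0, 0.008], [0, 0, 0], 110], [[0, 0, 0.008], [0, 0, 0], 110], [[0, 0, 0.008], [0, 0, 0], 110], [[0, 0, 0.006], [0, 0, 0], 110], [[0, 0, 0], [0, 0, 0], 110]]}}

```text
time_s: 7.2
tool_pos: [555.8, 58.3, 24.1]
tool_rot: [0.547, 0.453, 0.549, -0.441]
contact_force: [0.2, 2.0, 0.3]
finger_gap: 48.7
```

```bash
python3 - <<'E'
from h import *
st(); im=grab("top","top3"); edges(im,(-30,-20,-10,5,15))
E
```

```text
t7.2 [555.8  58.3  24.1] sl [-110.4    5.5] yaw_y 11.6 tz [ 0.2  -0.98 -0.01] F [0.2 2.  0.3] gap 49 [ 0.1   0.78 -0.38  1.88  0.49  0.56 -0.39]
s -30 l (np.float64(-42.5), np.float64(45.0), np.float64(1.25))
s -20 l (np.float64(-42.5), np.float64(45.0), np.float64(1.25))
s -10 l (np.float64(-42.5), np.float64(45.0), np.float64(1.25))
s 5 l (np.float64(-42.5), np.float64(45.5), np.float64(1.5))
s 15 l (np.float64(-42.5), np.float64(45.0), np.float64(1.25))
l -35 s (np.float64(-35.0), np.float64(31.5))
l -20 s (np.float64(-42.5), np.float64(32.0))
l 0 s (np.float64(-51.0), np.float64(33.5))
l 20 s (np.float64(-54.5), np.float64(33.0))
l 35 s (np.float64(-58.5), np.float64(33.0))
```

Request:
{"method": "move_arm", "body": {"deltas": [[[0, 0, 0.007], [0, 0, 0], 110], [[0, 0, 0.008], [0, 0, 0], 110], [[0, -0.0003, 0.008], [0, 0, 0], 110], [[0, -0.0003, 0.008], [0, 0, 0], 110], [[0, -0.0003, 0.008], [0, 0, 0], 110], [[0, -0.0003, 0.008], [0, 0, 0], 110], [[0, 0, 0.008], [0, 0, 0], 110], [[0, 0, 0.008], [0, 0, 0], 110], [[0, 0, 0.006], [0, 0, 0], 110], [[0, 0, 0], [0, 0, 0], 110]]}}

```text
time_s: 8.5
tool_pos: [568.6, -13.7, 22.9]
tool_rot: [0.547, 0.453, 0.55, -0.441]
contact_force: [-0.1, 3.2, 0.1]
finger_gap: 48.6
```

```bash
python3 - <<'E'
from h import *
st(); im=grab("top","top4"); edges(im,(40,50,60,75,90))
E
```

```text
t8.5 [568.6 -13.7  22.9] sl [-37.3   3.7] yaw_y 11.6 tz [ 0.2  -0.98 -0.01] F [-0.1  3.2  0.1] gap 49 [ 0.25  0.8  -0.4   1.85  0.5   0.59 -0.27]
s 40 l (np.float64(-0.5), np.float64(43.5), np.float64(21.5))
s 50 l (np.float64(-30.5), np.float64(43.5), np.float64(6.5))
s 60 l (np.float64(-43.5), np.float64(43.5), np.float64(0.0))
s 75 l (np.float64(-44.0), np.float64(43.5), np.float64(-0.25))
s 90 l (np.float64(-44.0), np.float64(43.0), np.float64(-0.5))
l -35 s (np.float64(52.0), np.float64(105.0))
l -20 s (np.float64(45.0), np.float64(105.5))
l 0 s (np.float64(40.0), np.float64(106.5))
l 20 s (np.float64(37.5), np.float64(107.0))
l 35 s (np.float64(33.0), np.float64(105.5))
```

Request:
{"method": "move_arm", "body": {"deltas": [[[-0.001, 0, 0.007], [0, 0, 0], 110], [[0, 0, 0.008], [0, 0, 0], 110], [[0, 0, 0.008], [0, 0, 0], 110], [[0, 0, 0.008], [0, 0, 0], 110], [[0, 0, 0.008], [0, 0, 0], 110], [[0, 0, 0.008], [0, 0, 0], 110], [[0, 0, 0.008], [0, 0, 0], 110], [[0, 0, 0.008], [0, 0, 0], 110], [[0, 0, 0.006], [0, 0, 0], 110], [[0, 0, 0], [0, 0, 0], 110]]}}

```text
time_s: 9.8
tool_pos: [582.7, -85.4, 22.8]
tool_rot: [0.546, 0.452, 0.55, -0.441]
contact_force: [-0.5, 1.5, 1.3]
finger_gap: 48.7
```

```bash
python3 - <<'E'
from h import *
st(); im=grab("top","top5"); edges(im,(110,125,140,150,165))
E
```

```text
t9.8 [582.7 -85.4  22.8] sl [35.8  3.3] yaw_y 11.7 tz [ 0.2  -0.98 -0.01] F [-0.5  1.5  1.3] gap 49 [ 0.38  0.83 -0.43  1.79  0.51  0.64 -0.14]
s 110 l None
s 125 l None
s 140 l (np.float64(-37.0), np.float64(42.5), np.float64(2.75))
s 150 l (np.float64(-44.5), np.float64(42.5), np.float64(-1.0))
s 165 l (np.float64(-44.0), np.float64(43.0), np.float64(-0.5))
l -35 s (np.float64(139.5), np.float64(178.0))
l -20 s (np.float64(134.5), np.float64(179.0))
l 0 s (np.float64(133.0), np.float64(180.0))
l 20 s (np.float64(130.0), np.float64(179.5))
l 35 s (np.float64(127.0), np.float64(178.0))
```

Request:
{"method": "move_arm", "body": {"deltas": [[[0, 0, 0.007], [0, 0, 0], 110], [[0, 0, 0.008], [0, 0, 0], 110], [[0, 0, 0.008], [0, 0, 0], 110], [[0, 0, 0.008], [0, 0, 0], 110], [[0, 0, 0.008], [0, 0, 0], 110], [[0, 0, 0.008], [0, 0, 0], 110], [[0, 0, 0.007], [0, 0, 0], 110], [[0, 0, 0.004], [0, 0, 0], 110], [[0, 0, 0], [0, 0, 0], 110]]}}

```text
time_s: 10.98
tool_pos: [595.1, -143.1, 22.6]
tool_rot: [0.546, 0.453, 0.551, -0.439]
contact_force: [-0.4, 3.8, 2.1]
finger_gap: 48.7
```

```bash
python3 - <<'E'
from h import *
st(); im=grab("top","top6"); edges(im,(190,205,220,235))
E
```

```text
t11.0 [ 595.1 -143.1   22.6] sl [94.8  3.9] yaw_y 11.8 tz [ 0.2  -0.98 -0.02] F [-0.4  3.8  2.1] gap 49 [ 0.48  0.86 -0.45  1.71  0.51  0.69 -0.03]
s 190 l None
s 205 l (np.float64(30.5), np.float64(43.0), np.float64(36.75))
s 220 l (np.float64(-43.5), np.float64(44.0), np.float64(0.25))
s 235 l (np.float64(-41.0), np.float64(43.0), np.float64(1.0))
l -35 s (np.float64(211.5), np.float64(236.5))
l -20 s (np.float64(210.0), np.float64(238.5))
l 0 s (np.float64(210.0), np.float64(239.0))
l 20 s (np.float64(207.0), np.float64(238.0))
l 35 s (np.float64(204.0), np.float64(237.0))
```

Request:
{"method": "move_arm", "body": {"deltas": [[[0, 0, 0.006], [0, 0, 0], 110], [[0, 0, 0], [0, 0, 0], 110], [[0, 0, -0.015], [0, 0, 0], 110], [[0, 0, -0.015], [0, 0, 0], 110], [[0, 0, 0], [0, 0, 0], 110], [[-0.04, 0, 0], [0, 0, 0], 110], [[-0.05, 0, 0], [0, 0, 0], 110], [[-0.05, 0, 0], [0, 0, 0], 110], [[-0.05, 0, 0], [0, 0, 0], 110], [[0, 0, -0.045], [0, 0, 0], 110], [[0, 0, -0.045], [0, 0, 0], 110], [[0, 0, -0.045], [0, 0, 0], 110]]}}

```text
time_s: 12.52
tool_pos: [561.0, 2.8, 217.6]
tool_rot: [0.545, 0.452, 0.546, -0.448]
contact_force: [1.0, -0.1, 0.0]
finger_gap: 48.5
```

Request:
{"method": "move_arm", "body": {"deltas": [[[0, 0, -0.05], [0, 0, 0], 110], [[0, 0, -0.05], [0, 0, 0], 110], [[0, 0, -0.04], [0, 0, 0], 110], [[0, 0, 0], [0, 0, 0], 110], [[0, 0, 0], [0, 0, 0], 110]]}}

```text
time_s: 13.15
tool_pos: [532.1, 146.2, 218.6]
tool_rot: [0.547, 0.45, 0.547, -0.447]
contact_force: [0.8, -0.4, -0.3]
finger_gap: 48.6
```

```bash
python3 - <<'E'
from h import *
st(); im=grab("top","top7"); edges(im,(130,150,180,210,235)); b=boxpose(im,proj([*xy(180,0),84])); print(b,sl(b[0]),sl(b[1]))
im2=grab("scene")
c=cv2.resize(im[85:275,180:385],None,fx=2,fy=2,interpolation=cv2.INTER_CUBIC)
d=cv2.resize(im2,(512,384))[:380,:380]
cv2.imwrite("pics/fin.png",cv2.convertScaleAbs(np.hstack([c,d]),alpha=1.4))
E
```

```text
t13.2 [532.1 146.2 218.6] sl [-2.013e+02 -2.000e-01] yaw_y 11.3 tz [ 0.2  -0.98 -0.  ] F [ 0.8 -0.4 -0.3] gap 49 [ 0.07  0.53 -0.58  1.72  0.34  0.99 -0.44]
s 130 l (np.float64(-45.0), np.float64(43.0), np.float64(-1.0))
s 150 l (np.float64(-44.5), np.float64(43.0), np.float64(-0.75))
s 180 l (np.float64(-44.5), np.float64(43.0), np.float64(-0.75))
s 210 l (np.float64(-44.5), np.float64(43.5), np.float64(-0.5))
s 235 l (np.float64(-44.0), np.float64(43.5), np.float64(-0.25))
l -35 s (np.float64(108.0), np.float64(245.0))
l -20 s (np.float64(108.0), np.float64(245.0))
l 0 s (np.float64(109.0), np.float64(245.5))
l 20 s (np.float64(107.5), np.float64(244.5))
l 35 s (np.float64(109.0), np.float64(243.5))
(array([ 607.08275727, -226.74569552]), (606.7374877929688, -224.46603393554688), (85.45590209960938, 134.082275390625), -78.15496730804443) (np.float64(179.13217844555453), np.float64(-1.0515656224860683)) (np.float64(176.82944608039747), np.float64(-0.9354122943271447))
```

View pics/fin.png

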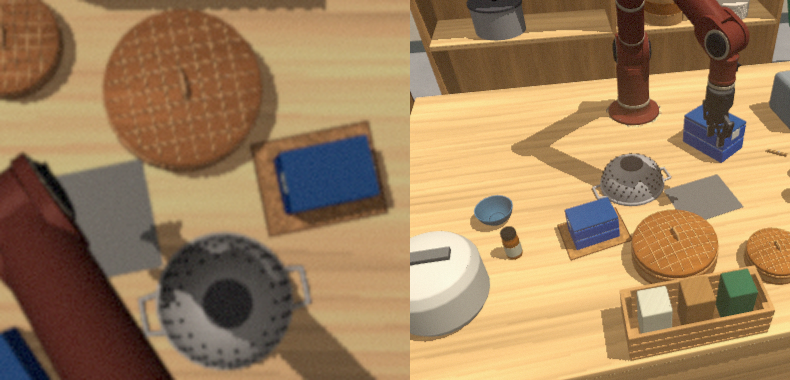

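The lunchbox is upright in the middle of the cork mat and aligned with it. The arm is well clear, with about 13 s used.

```bash
python3 -c "
from station import robot;print(robot.hand_in())"
```

```text
the job is handed in; nothing more can be done
None
```

I pushed the small lunchbox from behind with two half-closed fingers. It squared up on the grey mat, went straight through the gap and stopped on the cork mat. I then backed the arm off, raised it clear and handed the job in at about 13 s; the hand-in gives no verdict.

**Position:** in the last picture the lunchbox stands upright. Its centre is about 177–179 mm past the gap's middle, where the mat's centre is at 180 mm. It is about 1 mm off the middle line and turned less than 0.5°, so it is wholly on the mat and lengthwise.

**Forces:** at each stop in the push the force reading was 1.5–4 N, so there was no sign of it catching on the steamer or colander. I did not read the force between stops.

**Other things:** the kitchenware in the last pictures looks unmoved; the mug and part of the right side were outside that crop.

**Disagreements:** the two lid measurements differ by about 2 mm along the gap, which is within the calibration. The blue-outline measurement taken while the arm hid part of the lid was wrong, so I used the edge measurements instead.

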